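Rock the jammed mixing balls out of the bottles on the drier

ROBOT

A 6-joint arm with a two-finger parallel gripper is mounted at the origin on a cart in front of the work surface, level with it; the furniture and walls round the work are solid. World frame = base frame: x ahead of the robot, y to its left, z up, the work surface at z = 0. Lengths are in mm, angles in rad, forces in N, time in s.
With the tool pointing down it reaches from about 300 to 775 mm from the base axis. Payload 14.6 kg.
Tool frame: the origin (TCP) lies at the very end of the fingers, on their centre line; the grasp point (between the pads) lies 19 mm behind it; z points along the fingers, y is the line along which they close (so a half turn about z gives the same grasp; the last joint's range is limited). The gripper opens to 94 mm and grips with 3 to 60 N. Pads are 16 mm wide; open, the fingers measure 119 mm over their backs; the gripper's body (75 mm by 177 mm) begins 78 mm behind the grasp point.
Start: joints at [1.116, 0.3, 1.521, -0, 1.321, -0.067], TCP at [207.981, 509.15, 205.446] pointing down, gripper open.
Joint ranges: [-3.03, 3.03], [-0.79, 2.21], [0.23, 2.52], [-1.04, 4.18], [0, 3.07], [-2.55, 2.55]. Speed limits (rad/s): [2.22, 2.22, 2.57, 3.14, 3.14, 3.14].

INTERFACE

Orientations are given as [roll, pitch, yaw] about the fixed x, y, z axes, in that order (R = Rz(yaw) Ry(pitch) Rx(roll)).
In Python, from cell import manip gives the robot as it stands.
- The arm moves only by the tool servo_tool, never from a script. Its argument "motion" is a list that holds one entry, the list of rows, each a list of 7 numbers: the shift along the world's x, y, z as a fraction of full scale, then the turn, a rotation vector about the world's x, y, z as a fraction of full scale, then the closure, from 0 (fully open) to 1 (shut). In form: [[[x, y, z, rx, ry, rz, gripper], ...]]. A call has 1 to 10 rows; each row is the pose to reach, as a shift and turn from the pose commanded when the call began, turning the shorter way round; what a row does not reach only later rows make up. Full scale, the value 1, is 0.5 m for a shift and pi rad for a turn. A row lasts 1/10 s, in which the tool goes at most 50 mm and 8.59 degrees, less where a joint would pass 70% of its speed; a pose out of reach is approached as far as the arm can. A call with a number of a shift or a turn outside -1 to 1 is refused whole. A call with a gripper value outside its range is refused whole. The fingers move at their own pace and stop on an object; "newtons" is the grip in N (left out, the last holds). Time passes only in rows, so rows that repeat a pose let the fingers close. It gives the time, the measured TCP pose, the force, the opening and the grip force at its end, in the units of the state.
- manip.read_state(): the state, without advancing time (a new reading comes with each control period).
- manip.camera(name): name is "scene" or "side" or "wrist"; returns a dict with "frame" (384x512x3 uint8, red, green, blue), "range_z" (384x512 float32, mm along the optical axis (not along the pixel's ray), 0 where there is no reading), "vfov" (degrees; the focal length in pixels is half the picture's height over the tangent of half this angle, whatever the lens; pixels are square), "cx", "cy" (the principal point, pixels), "k1" (the pictures are not rectified: a ray, as slopes to the right and down, at radius r is drawn at 1 + k1 r^2 times it, then the intrinsics apply), "cam_to_world" (4x4, takes a point from camera to world coordinates). Camera axes: x right, y down, z forward; pixel columns grow to the right and rows downward; lengths in mm; the calibration is good to about 2 mm. A picture is of the moment at which its call begins.
- manip.sign_off(): hands the job in; it is judged then, once.
The state is a dict: "clock": time; "joints": joint angles; "qd": joint speeds; "effort": joint torques, N m; "eef_pos": TCP position; "eef_rot": TCP orientation; "wrist_force": force on the tool from outside, world axes, zero at the start; "moment": the same for the moment, N m; "finger_gap": finger opening in mm; "finger_force": force on a finger pad.
Only numpy, scipy, OpenCV 4.12 (cv2) and the standard library are available. Lean on these libraries where they do the work, as an engineer would, in place of code of your own. Each camera call takes 0.05 s, during which the arm holds its last target. There are 200 camera calls.

TASK

Two or three of the bottles drying on the warm-air drier have their steel mixing ball jammed in the neck, which blocks the air. Switch the drier off first and leave it off while you work; then take each jammed bottle off, rock it side to side over the tray until its ball drops out into the tray, and put it back neck down, fully seated in a well. When all three bottles stand in the wells and every ball lies in the tray, switch the drier on again.

Things in the scene. Friction and masses are not known exactly. Their poses are not given: they have to be found in the camera images.
- drier: grey warm-air bottle drier, a box 120 mm (x) by 365 mm (y), its top 51 mm above the table. Origin under its centre at table height; x: its depth, away from the robot; y: its length, to the left. Three round wells in its top, 49 mm wide and 35 mm deep, in a row at y = -128, -38 and +52 mm; the toggle switch stands at y = +142 mm. Fixed.
- well_1 (a point): centre of the floor of the right-hand well (16 mm above the table); the mouth of a seated bottle rests here, its base then 166 mm above the table
- well_2 (a point): centre of the floor of the middle well (16 mm above the table); the mouth of a seated bottle rests here, its base then 166 mm above the table
- well_3 (a point): centre of the floor of the left-hand well (16 mm above the table); the mouth of a seated bottle rests here, its base then 166 mm above the table
- switch (a joint): the drier's toggle, in rad: 0 = on, leaning 29 degrees to the drier's back (+x); 1.0 = off, leaning 29 degrees to its front (-x, the robot's side). It starts on. A spring snaps it to whichever side of the middle (0.5) it is on; about 3 N at the knob pushes it over. It pivots about an axis along the drier's y, 57 mm above the table at y = +142 mm.
- switch_tip (a point): centre of the toggle's round black knob, 20 mm in diameter, 58 mm from the pivot (about 108 mm above the table)
- bottle_1: clear-plastic bottle upside down in a well, 90 g. Origin: centre of its mouth; z: from mouth to base (up as it stands, 150 mm); x along its 64 mm width, y along its 46 mm thickness. Round neck 39 mm across, 0 to 58 mm from the mouth, shoulder to 76, straight flat sides to 145. Two dimples narrow the neck: an upper one (42 mm from the mouth) from the -x side, a lower one (20 mm) from the +x side
- bottle_2: same kind of bottle, frame and dimples as bottle_1
- bottle_3: same kind of bottle, frame and dimples as bottle_1
- ball_1_center (a point): centre of the 16 mm steel ball (17 g) of bottle_1, if it is jammed. It starts on the upper dimple. Neck down, tilting the bottle 35 to 40 degrees with its +x side low rolls it down to the lower dimple; then as far with -x low and it rolls out of the mouth. Tilts under 20 degrees move nothing; rolled back into the body, it comes down again on rocking
- ball_2_center (a point): centre of the same kind of ball in bottle_2
- ball_3_center (a point): centre of the same kind of ball in bottle_3
- ball_1: the mixing ball of bottle_1; its origin lies on its surface and turns with it, so use the centre
- ball_2: the mixing ball of bottle_2; its origin lies on its surface and turns with it, so use the centre
- ball_3: the mixing ball of bottle_3; its origin lies on its surface and turns with it, so use the centre
- ball_tray: aluminium tray, 140 mm (x) by 170 mm (y), 28 mm high, walls 4 mm, with a black mat; origin under its centre, on the table. Loose (350 g). Balls roll little on its floor, which is 4 mm above its underside.

How it is judged:
By the outcome, as a careful person would: the job done as asked, in the order asked, and still so for the second after the job is handed in, with the robot touching nothing.
Of ball_1, ball_2, ball_3 only 2 to 3 are there at a start; the rules pass over those that are not, and their reading is None.
At some moment in a run one of ball_tray may be knocked a few centimetres aside while the robot is not near it.
Once in a run the grip may slacken for a moment while it holds something.
It also fails if it takes over 210 s, if anything falls off the work surface, if the arm or the gripper's body presses on something with over 40 N, if the wrist force passes 120 N, or if a joint passes its speed limit or range.

## Working session

There is one attempt and no reset: what is moved stays moved. The work goes in short steps, Python scripts to look and compute and a tool call to move; the robot and the scene stay as the last step left them, time stands still between calls to the robot, and variables do not carry over. Pictures are saved under pics/ and viewed, at most 14 in all, crops included, and the job is handed in when it is done.

Besides the shell and the picture viewer there is one more tool, called as a command line: name --argument value ..., lists and objects as JSON in quotes. servo_tool: Moves the arm, as the interface text tells. Its arguments: {"type":"object","properties":{"motion":{"type":"array"},"newtons":{"type":"number"}},"required":["motion"]}

```bash
ls; mkdir -p pics; cat > h.py <<'E'
import numpy as np, cv2
from cell import manip
def cam(n):
    c=manip.camera(n); c['f']=c['frame'].shape[0]/2/np.tan(np.radians(c['vfov'])/2); return c
def ray(c,u,v):
    x=(u-c['cx'])/c['f']; y=(v-c['cy'])/c['f']; a,b=x,y
    for _ in range(20):
        s=1+c['k1']*(a*a+b*b); a,b=x/s,y/s
    T=np.array(c['cam_to_world']); return T[:3,3], T[:3,:3]@np.array([a,b,1.])
def onz(c,u,v,z):
    o,d=ray(c,u,v); return o+d*(z-o[2])/d[2]
def dep(c,u,v):
    o,d=ray(c,u,v); return o+d*c['range_z'][int(round(v)),int(round(u))]
def tri(c1,p1,c2,p2):
    o1,d1=ray(c1,*p1);o2,d2=ray(c2,*p2)
    s=np.linalg.lstsq(np.c_[d1,-d2],o2-o1,rcond=None)[0]
    a=o1+d1*s[0];b=o2+d2*s[1]; return (a+b)/2,np.linalg.norm(a-b)
def cloud(c):
    h,w=c['range_z'].shape
    v,u=np.mgrid[:h,:w].astype(float); x=(u-c['cx'])/c['f'];y=(v-c['cy'])/c['f'];a,b=x,y
    for _ in range(20):
        s=1+c['k1']*(a*a+b*b);a,b=x/s,y/s
    T=np.array(c['cam_to_world']);P=np.stack([a,b,np.ones_like(a)],-1)*c['range_z'][...,None]
    P=P@T[:3,:3].T+T[:3,3];P[c['range_z']<=0]=np.nan;return P
def save(c,n): cv2.imwrite('pics/'+n+'.png',c['frame'][:,:,::-1])
E
python3 - <<'E'
from h import *
print(manip.read_state())
fs=[]
for n in ['scene','side','wrist']:
    c=cam(n); fs.append(c['frame']); print(n,np.round(c['cam_to_world'],3).tolist(),c['vfov'],c['k1'],c['cx'],c['cy']); save(c,n+'0')
E
```

```text
pics
{'clock': 0.0, 'joints': array([ 1.11640151e+00,  3.00491866e-01,  1.52157495e+00, -5.73315539e-07,
        1.32069232e+00, -6.66054744e-02]), 'qd': array([-0.00074438,  0.00082514, -0.00155898, -0.00023051, -0.00043302,
        0.00142916]), 'effort': array([-3.66974018e-05, -5.31809521e+01, -3.52730370e+01,  7.07636168e-02,
        2.44434597e-02, -9.45700231e-05]), 'eef_pos': array([207.8703234 , 508.92557644, 204.87753395]), 'eef_rot': array([-3.14042872e+00, -7.70823989e-05,  2.75380341e+00]), 'wrist_force': array([-0.06331031, -0.5466373 , -1.24197668]), 'moment': array([ 0.01242742,  0.04072287, -0.03419156]), 'finger_force': 0.0, 'finger_gap': 93.94707226889506}
scene [[0.205, 0.819, -0.535, 1122.023], [0.979, -0.173, 0.11, -113.01], [-0.002, -0.546, -0.838, 1037.788], [0.0, 0.0, 0.0, 1.0]] 42.574375234883874 -0.005710153603722586 253.50209902816763 189.47449325074913
side [[-0.565, 0.656, -0.499, 1138.864], [0.825, 0.442, -0.353, 445.874], [-0.011, -0.611, -0.791, 1039.08], [0.0, 0.0, 0.0, 1.0]] 42.72354653248848 -0.04958454751125465 252.9156238814321 187.21983814134973
wrist [[0.379, 0.901, 0.21, 146.206], [0.925, -0.369, -0.087, 534.337], [-0.001, 0.228, -0.974, 384.445], [0.0, 0.0, 0.0, 1.0]] 64.67676966263913 -0.022923291728004808 260.2234639684667 191.42189299242943
```

View pics/scene0.png

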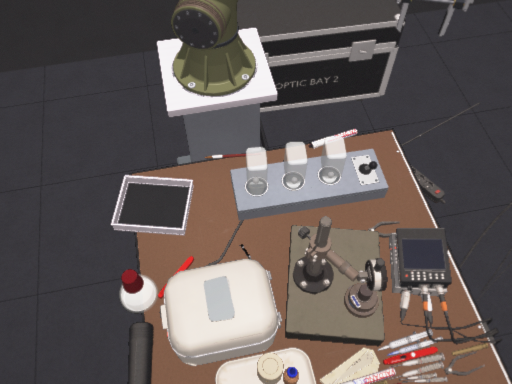

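View pics/side0.png

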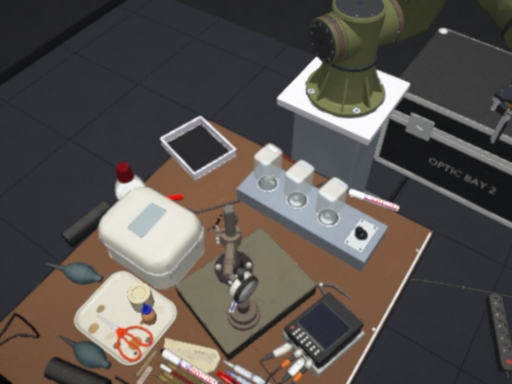

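The scene view shows the drier (232–385, 150–215) with three bottles at (257,160), (296,155) and (334,150). The switch is at (368,168) and the tray at (153,204). The side view shows the same layout, with bottles at (268,160), (299,178) and (332,195), the switch at (361,233) and the tray at (198,146).

```bash
python3 - <<'E'
from h import *
a=cam('scene');b=cam('side')
A=cv2.resize(a['frame'][120:225,220:395],None,fx=4.5,fy=4.5,interpolation=cv2.INTER_CUBIC)[:,:787]
B=cv2.resize(b['frame'][135:270,225:395],None,fx=4.4,fy=4.4,interpolation=cv2.INTER_CUBIC)
cv2.imwrite('pics/ca.png',A[:,:,::-1]);cv2.imwrite('pics/cb.png',B[:,:,::-1])
for c,pts in((a,[(257,153),(296,148),(334,143),(257,187),(294,182),(330,175),(374,165),(153,204),(250,205),(375,195)]),(b,[(268,152),(299,168),(333,185),(268,182),(297,199),(328,216),(361,233),(198,146)])):
    for p in pts: print(p,dep(c,*p).round(0))
for n,c in(('a',a),('b',b)):
    P=cloud(c); z=P[...,2]; m=(abs(z-51)<5)&(P[...,0]<650)&(P[...,0]>200)
    m=cv2.morphologyEx(m.astype(np.uint8),cv2.MORPH_OPEN,np.ones((3,3)))
    k,l,s,_=cv2.connectedComponentsWithStats(m); i=1+s[1:,4].argmax()
    q=P[l==i]; r=cv2.minAreaRect(q[:,:2].astype(np.float32)); print(n,'drier',r,q[:,2].mean(),len(q))
    m=((z>15)&(z<38)&(P[...,1]<-50)&(P[...,0]<560)&(P[...,0]>150)).astype(np.uint8)
    k,l,s,_=cv2.connectedComponentsWithStats(m); i=1+s[1:,4].argmax(); q=P[l==i]
    print('tray',cv2.minAreaRect(q[:,:2].astype(np.float32)),s[i])
    m=((z>150)&(z<185)&(abs(P[...,1]-100)<300)&(P[...,0]<560)&(P[...,0]>200)).astype(np.uint8)
    k,l,s,_=cv2.connectedComponentsWithStats(m)
    for i in range(1,k):
        if s[i,4]>20:
            q=P[l==i]; print('top',cv2.minAreaRect(q[:,:2].astype(np.float32)),q[:,2].mean(),s[i])
E
```

```text
(257, 153) [470.  30. 164.]
(296, 148) [476. 117. 166.]
(334, 143) [476. 207. 160.]
(257, 187) [513.  21.  93.]
(294, 182) [519. 107.  95.]
(330, 175) [519. 193.  97.]
(374, 165) [524. 294. 116.]
(153, 204) [ 453. -227.    6.]
(250, 205) [532.   0.  50.]
(375, 195) [550. 308.  21.]
(268, 152) [478.  25. 163.]
(299, 168) [482. 113. 166.]
(333, 185) [480. 202. 163.]
(268, 182) [508.  45.  93.]
(297, 199) [516. 134.  99.]
(328, 216) [522. 220. 106.]
(361, 233) [526. 305. 113.]
(198, 146) [ 450. -231.    3.]
a drier ((487.3276672363281, 153.87826538085938), (366.7809143066406, 124.78939819335938), 88.34086608886719) 51.34939693604851 4239
tray ((460.7271728515625, -225.0164794921875), (172.59698486328125, 144.86973571777344), 73.16830444335938) [111 175  82  58 916]
top ((490.8425598144531, 204.16549682617188), (46.09394836425781, 65.9803466796875), 80.50067138671875) 163.9807615615796 [324 136  23  27 521]
top ((488.1652526855469, 114.09754943847656), (45.88703536987305, 63.76572036743164), 82.78800964355469) 163.9146315672033 [285 142  23  27 522]
top ((484.55084228515625, 24.657197952270508), (45.85820007324219, 65.5229263305664), 81.55819702148438) 163.89925670506406 [246 147  22  28 529]
b drier ((487.9017639160156, 154.89340209960938), (367.6021423339844, 124.94007110595703), 88.34732055664062) 50.86666206994878 3879
tray ((462.1626281738281, -222.01724243164062), (175.5592803955078, 145.51055908203125), 74.17781066894531) [160 116  76  61 663]
top ((486.07672119140625, 28.141510009765625), (45.69904327392578, 64.36868286132812), 82.294189453125) 162.88581213424249 [253 144  29  25 460]
top ((488.99871826171875, 116.73749542236328), (48.45777893066406, 65.1526107788086), 80.99577331542969) 163.11003169153182 [285 160  29  27 494]
top ((492.0876159667969, 207.316650390625), (46.38050079345703, 63.9162483215332), 83.18934631347656) 163.26127518769943 [318 178  30  28 529]
```

View pics/ca.png

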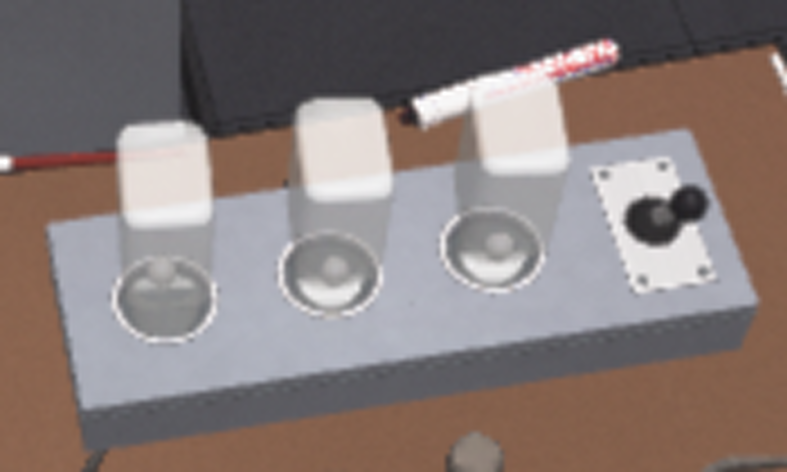

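View pics/cb.png

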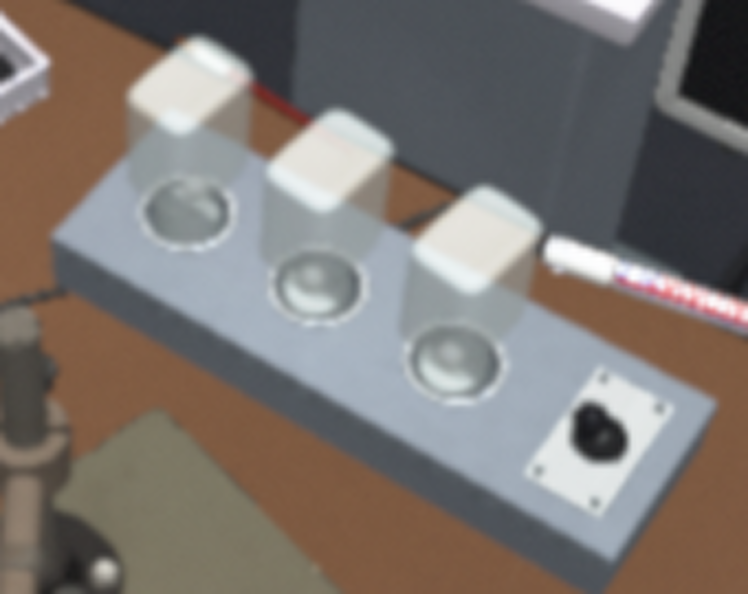

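```bash
python3 - <<'E'
from h import *
a=cam('scene');b=cam('side')
for pa,pb in[((255.6,179.6),(271.6,181.6)),((294.4,179.6),(296.8,197.5)),((330.7,174.4),(327.7,214.5)),((373,165.2),(359.5,229.5))]:
    print(*[np.round(t,1) for t in tri(a,pa,b,pb)])
for c in(a,b):
    P=cloud(c).reshape(-1,3)
    for x in range(520,700,30):
        r=[]
        for y in range(-20,420,40):
            m=(P[:,0]>=x)&(P[:,0]<x+30)&(P[:,1]>=y)&(P[:,1]<y+40); r.append(int(np.nanmax(P[m,2])) if m.any() else -1)
        print(x,r)
E
```

```text
[461.2  29.   39.4] 7.3
[488.2 117.8  59.8] 2.6
[492.4 206.8  62.2] 3.7
[516.1 296.8 105.2] 2.4
520 [55, 55, 56, 158, 56, 170, 119, 119, 112, 5, 5]
550 [5, 5, 5, 5, 45, 45, 52, 55, 53, 5, 5]
580 [5, 6, 49, 46, 5, 6, 5, 6, 6, 5, 6]
610 [5, 4, 50, 51, 48, 50, 5, 13, 14, 8, 5]
640 [4, 6, 51, 48, 49, 49, 50, 49, 68, 4, 6]
670 [4, 48, 197, 46, 50, 52, 50, 70, 77, 87, 87]
520 [55, 97, 55, 166, 54, 166, 159, 119, 115, 6, 5]
550 [6, 6, 5, 4, 50, 54, 55, 54, 53, 5, 5]
580 [3, 5, 48, 45, 4, 3, 4, 6, 6, 5, 6]
610 [7, 4, 49, 51, 49, 50, 5, 14, 13, 8, 4]
640 [2, -1, 50, 49, 49, 50, 50, 49, 67, 4, 5]
670 [101, 4, 195, 60, 50, 52, 51, 66, 77, 83, 85]
```

servo_tool --motion '[[[0.3, -0.2, 0.04, 0, 0, 0.04, 1], [0.69, -0.43, 0.04, 0, 0, 0.079, 1], [0.69, -0.43, 0.04, 0, 0, 0.079, 1], [0.69, -0.43, 0.04, 0, 0, 0.079, 1], [0.69, -0.43, 0.04, 0, 0, 0.079, 1], [0.69, -0.43, 0.04, 0, 0, 0.079, 1], [0.69, -0.43, 0.04, 0, 0, 0.079, 1], [0.69, -0.43, 0.04, 0, 0, 0.079, 1], [0.69, -0.43, 0.04, 0, 0, 0.079, 1], [0.69, -0.43, 0.04, 0, 0, 0.079, 1]]]'

```text
clock: 1.35
eef_pos: [553.7, 293.2, 224.8]
eef_rot: [-3.141, -0.001, 3.0]
wrist_force: [-1.4, 0.1, 0.7]
finger_gap: 17.3
finger_force: 0.0
```

servo_tool --motion '[[[0, 0.004, -0.1, 0, 0, 0, 1], [0, 0.004, -0.2, 0, 0, 0, 1], [0, 0.004, -0.254, 0, 0, 0, 1], [0, 0.004, -0.254, 0, 0, 0, 1], [-0.05, 0.004, -0.254, 0, 0, 0, 1], [-0.09, 0.004, -0.254, 0, 0, 0, 1], [-0.11, 0.004, -0.254, 0, 0, 0, 1], [-0.12, 0.004, -0.254, 0, 0, 0, 1], [-0.12, 0.004, -0.254, 0, 0, 0, 1]]]'

```text
clock: 2.25
eef_pos: [493.0, 296.7, 99.5]
eef_rot: [3.141, 0.001, 3.003]
wrist_force: [-0.8, -0.4, -0.5]
finger_gap: 0.7
finger_force: 0.0
```

```bash
python3 - <<'E'
from h import *
c=cam('side');s=manip.read_state();print(s['wrist_force'],s['eef_pos'])
A=cv2.resize(c['frame'][135:270,225:395],None,fx=4.4,fy=4.4);cv2.imwrite('pics/sw1.png',A[:,:,::-1])
E
```

```text
[ 0.40909762 -0.73438672  0.37131019] [493.35033575 296.47470059  99.17216807]
```

View pics/sw1.png

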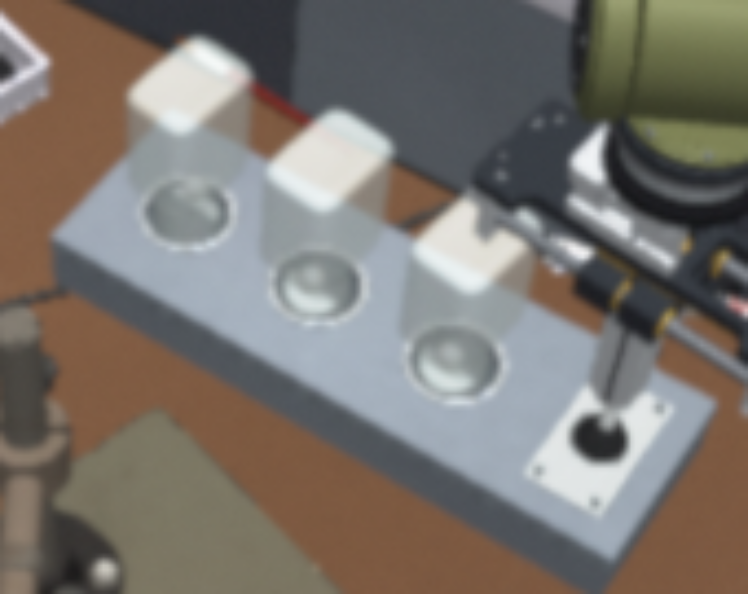

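The closed fingers stand at (625,370) and the stick now leans to the robot side, so the switch is off. There is no contact force. Next is bottle 3.

servo_tool --motion '[[[0.02, 0, 0.1, 0, 0, 0, 1], [0.02, 0, 0.2, 0, 0, 0, 1], [0, 0, 0.25, 0, 0, 0, 0.3], [-0.006, -0.09, 0.25, 0, 0, 0, 0.3], [-0.006, -0.18, 0.25, 0, 0, 0, 0.3], [-0.006, -0.18, 0.25, 0, 0, 0, 0.3], [-0.006, -0.18, 0.25, 0, 0, 0, 0.3]]]'

```text
clock: 3.0
eef_pos: [490.6, 205.6, 223.8]
eef_rot: [3.141, 0.0, 3.0]
wrist_force: [-0.4, -0.7, 0.3]
finger_gap: 37.2
finger_force: 0.0
```

```bash
python3 - <<'E'
from h import *
c=cam('scene');d=cam('wrist')
P=cloud(c)
A=cv2.resize(c['frame'][130:215,225:395],None,fx=3,fy=3);B=cv2.resize(d['frame'],(512,384))
out=np.zeros((255+384,512,3),np.uint8);out[:255,:510]=A;out[255:]=B
cv2.imwrite('pics/w1.png',out[:590,:,::-1])
m=((P[...,2]>85)&(P[...,2]<125)&(P[...,1]>265)&(P[...,1]<330)&(P[...,0]<550)&(P[...,0]>400)&(c['frame'].max(2)<70))
print(P[m].mean(0),m.sum()); print(manip.read_state()['eef_pos'],manip.read_state()['finger_gap'])
E
```

```text
[466.78281603 293.30160899 114.6165239 ] 45
[490.30415597 206.73992384 223.44628359] 45.240513677963236
```

View pics/w1.png

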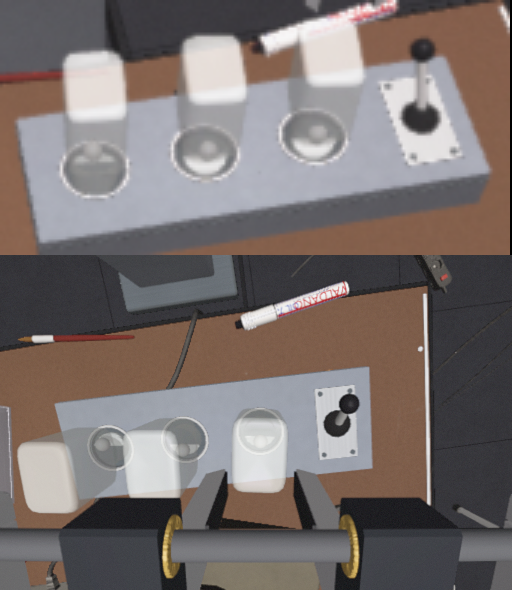

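The scene crop shows the switch at (423,50–120) leaning to the front, which is off. The wrist view shows bottle 3 (260,455) centred between the fingers.

servo_tool --motion '[[[0, 0, 0, 0, 0, 0, 0.3], [0, 0, 0, 0, 0, 0, 0.3], [0, 0, -0.08, 0, 0, 0, 0.3], [0, 0, -0.16, 0, 0, 0, 0.3], [0, 0, -0.222, 0, 0, 0, 0.3], [0, 0, -0.222, 0, 0, 0, 0.3], [0, 0, -0.222, 0, 0, 0, 1], [0, 0, -0.222, 0, 0, 0, 1], [0, 0, -0.222, 0, 0, 0, 1], [0, 0, -0.222, 0, 0, 0, 1]]]' --newtons 25

```text
clock: 4.1
eef_pos: [490.7, 206.4, 114.1]
eef_rot: [3.14, 0.003, 3.002]
wrist_force: [-1.5, -0.9, 6.7]
finger_gap: 46.1
finger_force: 24.9
```

servo_tool --motion '[[[0, 0, 0.04, 0, 0, 0, 1], [0, 0, 0.1, 0, 0, 0, 1], [0, 0, 0.18, 0, 0, 0, 1], [0, 0, 0.26, 0, 0, 0, 1], [0, 0, 0.33, 0, 0, 0, 1], [0, -0.02, 0.36, 0, 0, 0, 1], [0, -0.06, 0.37, 0, 0, 0, 1], [0, -0.12, 0.37, 0, 0, 0, 1], [0, -0.2, 0.37, 0, 0, 0, 1], [0, -0.26, 0.37, 0, 0, 0, 1]]]'

```text
clock: 5.1
eef_pos: [489.7, 74.5, 298.2]
eef_rot: [3.142, 0.001, 3.002]
wrist_force: [-0.5, 0.8, -1.5]
finger_gap: 45.7
finger_force: 24.8
```

servo_tool --motion '[[[-0.01, -0.08, 0, 0, 0, 0, 1], [-0.02, -0.16, 0, 0, 0, 0, 1], [-0.03, -0.24, 0, 0, 0, 0, 1], [-0.04, -0.32, 0, 0, 0, 0, 1], [-0.05, -0.4, 0, 0, 0, 0, 1], [-0.058, -0.47, 0, 0, 0, 0, 1], [-0.058, -0.53, 0, 0, 0, 0, 1], [-0.058, -0.57, 0, 0, 0, 0, 1], [-0.058, -0.595, 0, 0, 0, 0, 1], [-0.058, -0.6, 0, 0, 0, 0, 1]]]'

```text
clock: 6.1
eef_pos: [460.9, -224.6, 297.6]
eef_rot: [-3.142, 0.0, 3.001]
wrist_force: [0.7, -0.2, -1.3]
finger_gap: 45.8
finger_force: 24.9
```

```bash
cat >> h.py <<'E'
def tray():
    c=cam('side');P=cloud(c);z=P[...,2]
    hsv=cv2.cvtColor(c['frame'],cv2.COLOR_RGB2HSV)
    m=((z>15)&(z<36)&(P[...,1]<-60)&(P[...,0]<620)&(P[...,0]>150)).astype(np.uint8)
    k,l,s,_=cv2.connectedComponentsWithStats(m,connectivity=8); i=1+s[1:,4].argmax()
    q=P[l==i];return c,cv2.minAreaRect(q[:,:2].astype(np.float32)),s[i,4]
E
python3 - <<'E'
from h import *
c,r,n=tray();print(r,n);s=manip.read_state();print(s['eef_pos'],s['eef_rot'],s['joints'].round(2),s['finger_gap'],s['wrist_force'])
d=cam('scene');P=cloud(d);m=((P[...,2]>15)&(P[...,2]<36)&(P[...,1]<-60)&(P[...,0]<620)&(P[...,0]>150));print(cv2.minAreaRect(P[m][:,:2].astype(np.float32)))
out=np.hstack([cv2.resize(d['frame'][100:250,90:270],None,fx=2,fy=2),cv2.resize(c['frame'][70:220,150:330],None,fx=2,fy=2)])
w=cam('wrist')['frame'][100:280];out=np.vstack([out,np.pad(w,((0,0),(0,720-512),(0,0)))]);cv2.imwrite('pics/t1.png',out[:,:,::-1])
E
```

```text
((461.696533203125, -221.7558135986328), (176.2324676513672, 142.9064483642578), 72.92079162597656) 665
[ 460.95110744 -224.1064145   297.61806693] [-3.14155275e+00  1.87562274e-04  3.00134413e+00] [-0.52  0.16  1.48  0.    1.5  -1.95] 45.73316281468207 [ 0.57690041  0.24453846 -0.12305735]
((460.3322448730469, -225.28176879882812), (173.6317901611328, 145.13999938964844), 72.94930267333984)
```

View pics/t1.png

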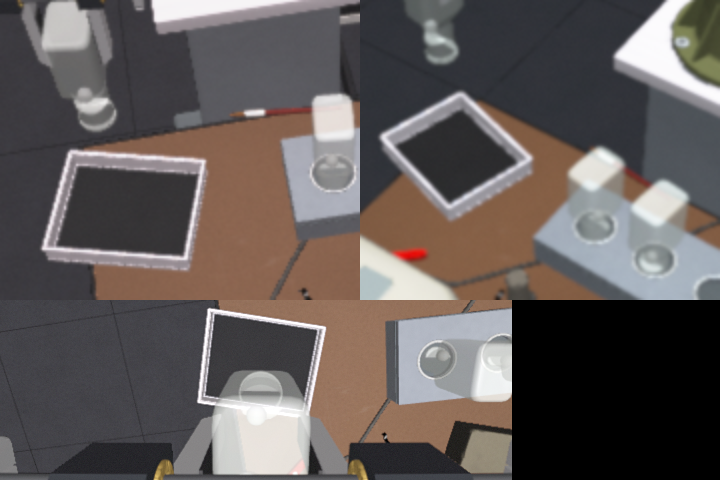

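The wrist view shows the ball in the neck of the held bottle (257,413), just above the mouth ring (260,390). The tray is still centred near (461,-224).

servo_tool --motion '[[[0, 0, -0.05, 0, 0, 0, 1], [0, 0, -0.13, 0, 0, 0, 1], [0, 0, -0.2, 0, 0, 0, 1], [0, 0, -0.25, 0, 0, 0, 1], [0, 0, -0.279, 0, 0, 0, 1], [0, 0, -0.279, 0, 0, 0, 1]]]'

```text
clock: 6.85
eef_pos: [460.4, -222.5, 156.4]
eef_rot: [3.14, -0.003, 3.003]
wrist_force: [-0.2, 0.1, -0.2]
finger_gap: 45.9
finger_force: 24.9
```

servo_tool --motion '[[[0.026, -0.003, -0.003, 0.006, 0.043, 0, 1], [0.052, -0.007, -0.008, 0.012, 0.086, 0, 1], [0.077, -0.01, -0.016, 0.018, 0.129, 0, 1], [0.1, -0.014, -0.028, 0.024, 0.172, 0, 1], [0.122, -0.017, -0.044, 0.03, 0.2145, 0, 1], [0.122, -0.017, -0.044, 0.03, 0.2145, 0, 1], [0.122, -0.017, -0.044, 0.03, 0.2145, 0, 1], [0.122, -0.017, -0.044, 0.03, 0.2145, 0, 1], [0.122, -0.017, -0.044, 0.03, 0.2145, 0, 1], [0.122, -0.017, -0.044, 0.03, 0.2145, 0, 1]]]'

```text
clock: 7.85
eef_pos: [522.0, -232.6, 138.2]
eef_rot: [-3.14, -0.676, 3.001]
wrist_force: [-0.0, 0.1, -0.7]
finger_gap: 45.9
finger_force: 24.9
```

```bash
cat >> h.py <<'E'
def look(n):
    c,r,k=tray();print('tray',np.round(r[0],1),np.round(r[1],0),k);s=manip.read_state();print(s['eef_pos'].round(1),s['eef_rot'].round(3),s['finger_gap'],s['wrist_force'].round(1),s['clock'])
    d=cam('scene');w=cam('wrist')
    out=np.hstack([cv2.resize(d['frame'][100:250,90:270],None,fx=2.2,fy=2.2),cv2.resize(c['frame'][70:220,150:330],None,fx=2.2,fy=2.2)])
    w=w['frame'][130:380];out=np.vstack([out,np.pad(w,((0,0),(0,792-512),(0,0)))]);cv2.imwrite('pics/%s.png'%n,out[:,:,::-1])
E
python3 -c "
from h import *
look('r1')"
```

```text
tray [ 462.8 -220.4] [175. 144.] 490
[ 522.  -232.5  137.7] [-3.14  -0.677  3.001] 45.688356037165065 [ 0.4 -0.4  0.1] 7.9
```

View pics/r1.png

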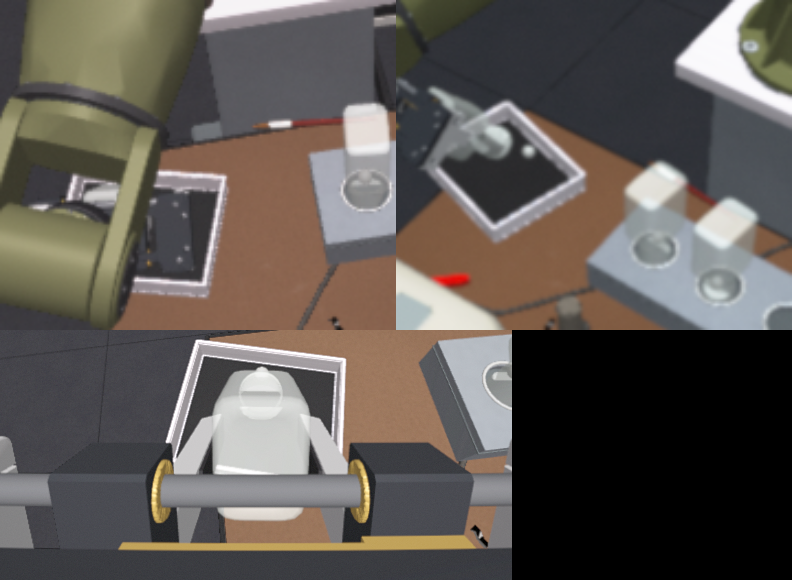

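The side view shows the ball in the tray at (528,152), and the wrist view shows it just past the mouth at (262,373). Bottle 3 is cleared, so I'll raise it upright and take it back.

servo_tool --motion '[[[-0.022, 0.003, 0.016, -0.006, -0.043, 0, 1], [-0.045, 0.007, 0.04, -0.012, -0.086, 0, 1], [-0.07, 0.01, 0.1, -0.018, -0.129, 0, 1], [-0.096, 0.014, 0.17, -0.024, -0.172, 0, 1], [-0.122, 0.017, 0.24, -0.03, -0.2145, 0, 1], [-0.122, 0.017, 0.3, -0.03, -0.2145, 0, 1], [-0.122, 0.017, 0.323, -0.03, -0.2145, 0, 1], [-0.122, 0.017, 0.323, -0.03, -0.2145, 0, 1]]]'

```text
clock: 8.8
eef_pos: [461.5, -224.1, 298.5]
eef_rot: [-3.141, 0.002, 3.002]
wrist_force: [-0.1, -0.1, -2.1]
finger_gap: 45.9
finger_force: 24.9
```

```bash
cat >> h.py <<'E'
def balls(c,r):
    P=cloud(c);h,w=P.shape[:2]
    box=cv2.boxPoints((r[0],(r[1][0]-24,r[1][1]-24),r[2])).astype(np.float32)
    g=c['frame'].max(2); out=[]
    v,u=np.mgrid[:h,:w]; 
    for y in range(90,240):
        for x in range(100,260):
            if g[y,x]>85:
                p=onz(c,x,y,12)
                if cv2.pointPolygonTest(box,(float(p[0]),float(p[1])),False)>0: out.append((x,y))
    m=np.zeros((h,w),np.uint8)
    for x,y in out:m[y,x]=1
    k,l,s,ce=cv2.connectedComponentsWithStats(m)
    return [(s[i,4],ce[i].round(1),onz(c,*ce[i],12).round(0)) for i in range(1,k) if s[i,4]>4]
E
python3 - <<'E'
from h import *
look('u1')
for n in('side','scene'):
    c=cam(n);_,r,_=tray();print(n,balls(c,r))
E
```

```text
tray [ 460.8 -222.3] [176. 143.] 665
[ 461.3 -223.9  296.6] [ 3.141e+00 -1.000e-03  3.002e+00] 45.98957791954628 [ 1.2 -0.2 -1.7] 8.85
side [(np.int32(234), array([199.9, 156.7]), array([ 485., -195.,   12.])), (np.int32(52), array([210.6, 137.1]), array([ 408., -216.,   12.]))]
scene [(np.int32(7), array([133., 183.]), array([ 385., -270.,   12.])), (np.int32(47), array([155.8, 187.7]), array([ 411., -215.,   12.])), (np.int32(6), array([174.5, 186. ]), array([ 416., -169.,   12.])), (np.int32(180), array([160.9, 220.2]), array([ 507., -213.,   12.]))]
```

View pics/u1.png

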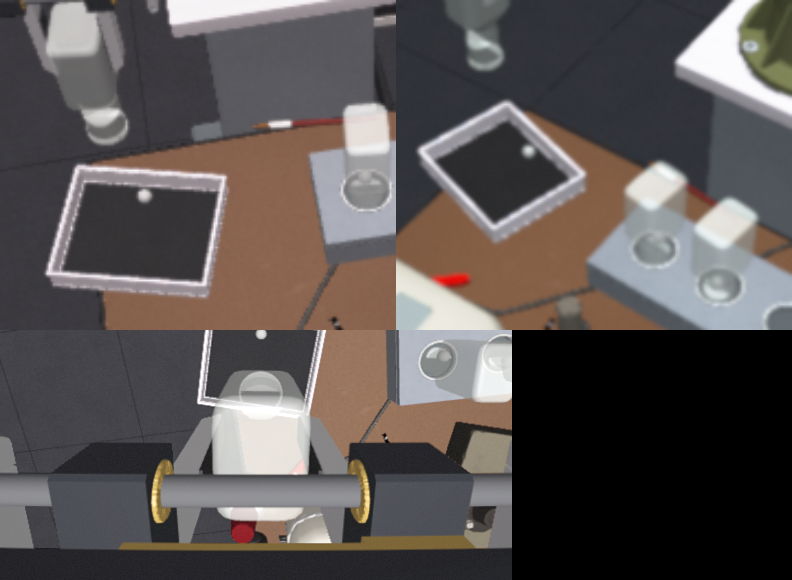

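The tray holds one ball, at (145,196) in the scene crop, about world (410,-216). The bottle in hand is empty, so I'll return it to well 3.

servo_tool --motion '[[[0.01, 0.03, 0, 0, 0, 0, 1], [0.02, 0.1, 0, 0, 0, 0, 1], [0.03, 0.2, 0, 0, 0, 0, 1], [0.04, 0.3, 0, 0, 0, 0, 1], [0.05, 0.4, 0, 0, 0, 0, 1], [0.058, 0.5, 0, 0, 0, 0, 1], [0.058, 0.6, 0, 0, 0, 0, 1], [0.058, 0.7, 0, 0, 0, 0, 1], [0.058, 0.78, 0, 0, 0, 0, 1], [0.058, 0.83, 0, 0, 0, 0, 1]]]'

```text
clock: 10.15
eef_pos: [489.5, 194.0, 296.7]
eef_rot: [-3.141, -0.001, 3.004]
wrist_force: [0.7, -0.0, -0.6]
finger_gap: 45.7
finger_force: 24.9
```

servo_tool --motion '[[[0, 0.03, 0, 0, 0, 0, 1], [0, 0.03, -0.04, 0, 0, 0, 1], [0, 0.03, -0.12, 0, 0, 0, 1], [0, 0.03, -0.2, 0, 0, 0, 1], [0, 0.03, -0.24, 0, 0, 0, 1], [0, 0.03, -0.26, 0, 0, 0, 1], [0, 0.03, -0.26, 0, 0, 0, 1]]]'

```text
clock: 10.85
eef_pos: [489.8, 205.7, 166.6]
eef_rot: [-3.141, -0.002, 3.001]
wrist_force: [-0.5, -1.4, -0.7]
finger_gap: 46.0
finger_force: 24.9
```

```bash
python3 - <<'E'
from h import *
w=cam('scene');b=cam('side')
s=manip.read_state();print(s['eef_pos'],s['eef_rot'],s['finger_gap'],s['wrist_force'])
A=np.hstack([cv2.resize(w['frame'][110:215,230:390],None,fx=2.4,fy=2.4),cv2.resize(b['frame'][140:245,230:390],None,fx=2.4,fy=2.4)])
W=cam('wrist')['frame'][130:380];A=np.vstack([A,np.pad(W,((0,0),(0,768-512),(0,0)))])
cv2.imwrite('pics/in3.png',A[:,:,::-1])
E
```

```text
[490.58605478 206.11730045 168.60071085] [3.14088012e+00 1.38640891e-03 3.00164279e+00] 45.986964027669664 [ 1.45373547 -0.50836525 -0.5139142 ]
```

View pics/in3.png

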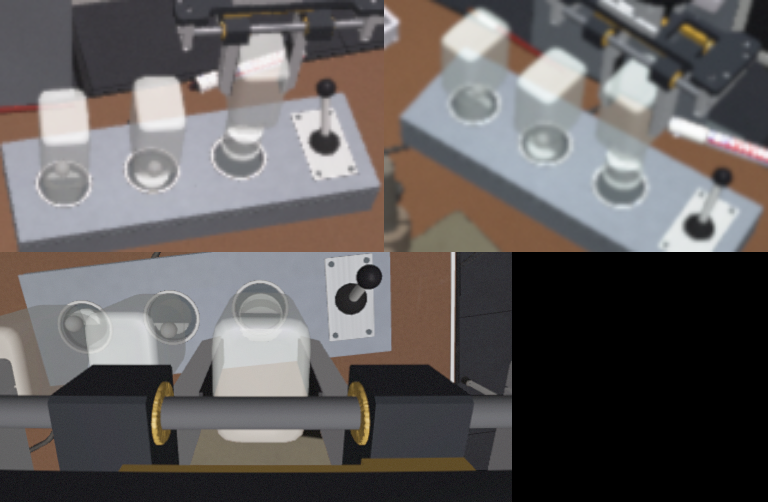

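The wrist crop shows the mouth of bottle 3 centred over its ring (260,310). There are ball-like spots in well 2 at (168,328) and in well 1 at (75,322), so bottle 1 needs checking.

servo_tool --motion '[[[0, 0, -0.04, 0, 0, 0, 1], [0, 0, -0.08, 0, 0, 0, 1], [0, 0, -0.1, 0, 0, 0, 1], [0, 0, -0.107, 0, 0, 0, 1], [0, 0, -0.108, 0, 0, 0, 1], [0, 0, -0.108, 0, 0, 0, 1]]]'

```text
clock: 11.6
eef_pos: [490.4, 206.3, 114.3]
eef_rot: [3.141, 0.001, 3.002]
wrist_force: [0.5, -0.4, -0.1]
finger_gap: 46.0
finger_force: 24.9
```

```bash
python3 - <<'E'
from h import *
a=cam('scene');w=cam('wrist')
W=w['frame'][100:300,:330];W=cv2.resize(W,None,fx=2.3,fy=2.3,interpolation=cv2.INTER_CUBIC)
cv2.imwrite('pics/w1b.png',W[:,:,::-1])
E
```

```text
(no output)
```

View pics/w1b.png

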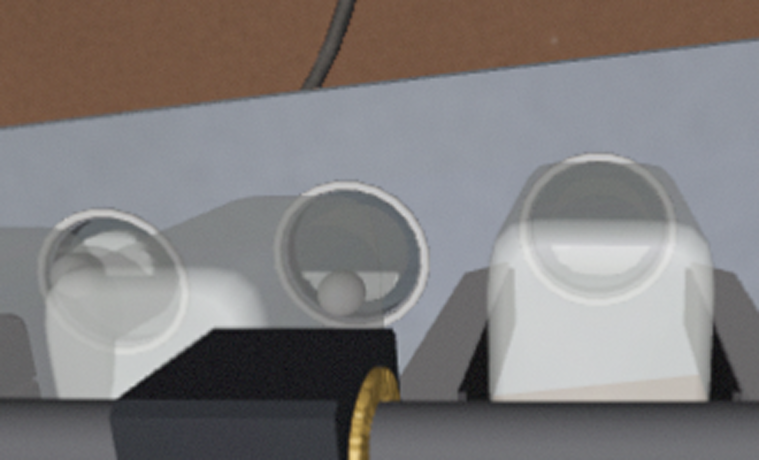

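The ball in bottle 2 shows clearly at (340,293). Bottle 1 also holds one at (85,275), so all three bottles are jammed. I'll release bottle 3 and take bottle 2.

servo_tool --motion '[[[0, 0, -0.003, 0, 0, 0, 0.3], [0, 0, -0.003, 0, 0, 0, 0.3], [0, 0, -0.003, 0, 0, 0, 0.3], [0, 0, 0.06, 0, 0, 0, 0.3], [0, 0, 0.14, 0, 0, 0, 0.3], [0, 0, 0.2, 0, 0, 0, 0.3], [-0.005, -0.06, 0.22, 0, 0, 0, 0.3], [-0.005, -0.14, 0.22, 0, 0, 0, 0.3], [-0.005, -0.18, 0.22, 0, 0, 0, 0.3], [-0.005, -0.18, 0.22, 0, 0, 0, 0.3]]]'

```text
clock: 12.7
eef_pos: [487.6, 114.3, 223.7]
eef_rot: [-3.141, 0.0, 2.999]
wrist_force: [0.4, 0.6, -1.1]
finger_gap: 65.9
finger_force: 0.0
```

```bash
python3 - <<'E'
from h import *
for n in('side','scene'):
    c=cam(n);P=cloud(c);z=P[...,2];m=((z>150)&(z<185)&(P[...,0]<560)&(P[...,0]>430)&(P[...,1]>160)&(P[...,1]<260));q=P[m];q=q[(q[:,2]<172)]
    print(n,cv2.minAreaRect(q[:,:2].astype(np.float32)),q[:,2].mean(),np.percentile(q[:,2],[50,90]),len(q))
print(manip.read_state()['finger_gap'])
E
```

```text
side ((492.6960754394531, 207.94967651367188), (46.766822814941406, 66.01136779785156), 79.04653930664062) 163.35997572086174 [164.39924251 166.90211444] 526
scene ((491.4490051269531, 204.5396728515625), (46.099388122558594, 68.99748992919922), 80.30735778808594) 163.77249566657352 [164.7001663  167.55705873] 524
65.57228709642432
```

Bottle 3 is seated: its top height is the same as at the start. Now to grasp bottle 2.

servo_tool --motion '[[[0, 0.002, -0.08, 0, 0, 0, 0.3], [0, 0.002, -0.16, 0, 0, 0, 0.3], [0, 0.002, -0.218, 0, 0, 0, 0.3], [0, 0.002, -0.218, 0, 0, 0, 0.3], [0, 0.002, -0.218, 0, 0, 0, 1], [0, 0.002, -0.218, 0, 0, 0, 1], [0, 0.002, -0.218, 0, 0, 0, 1], [0, 0.002, -0.218, 0, 0, 0, 1]]]'

```text
clock: 13.6
eef_pos: [488.2, 117.2, 115.8]
eef_rot: [3.141, 0.002, 3.002]
wrist_force: [-0.4, -2.8, 5.4]
finger_gap: 45.7
finger_force: 25.0
```

servo_tool --motion '[[[0, 0, 0.04, 0, 0, 0, 1], [0, 0, 0.1, 0, 0, 0, 1], [0, 0, 0.18, 0, 0, 0, 1], [0, 0, 0.26, 0, 0, 0, 1], [0, 0, 0.33, 0, 0, 0, 1], [0, 0, 0.36, 0, 0, 0, 1], [0, -0.02, 0.366, 0, 0, 0, 1], [0, -0.06, 0.366, 0, 0, 0, 1], [0, -0.12, 0.366, 0, 0, 0, 1], [0, -0.2, 0.366, 0, 0, 0, 1]]]'

```text
clock: 14.6
eef_pos: [486.9, 16.3, 296.4]
eef_rot: [-3.142, -0.002, 3.004]
wrist_force: [0.8, -1.1, -1.6]
finger_gap: 45.7
finger_force: 25.0
```

servo_tool --motion '[[[0, -0.08, 0, 0, 0, 0, 1], [0, -0.16, 0, 0, 0, 0, 1], [-0.01, -0.24, 0, 0, 0, 0, 1], [-0.02, -0.32, 0, 0, 0, 0, 1], [-0.03, -0.4, 0, 0, 0, 0, 1], [-0.03, -0.44, 0, 0, 0, 0, 1], [-0.03, -0.47, 0, 0, 0, 0, 1], [-0.03, -0.48, 0, 0, 0, 0, 1], [-0.03, -0.48, 0, 0, 0, 0, 1]]]'

```text
clock: 15.5
eef_pos: [472.4, -222.9, 296.9]
eef_rot: [3.141, -0.001, 3.002]
wrist_force: [0.8, 0.2, -0.5]
finger_gap: 45.8
finger_force: 25.0
```

```bash
python3 - <<'E'
from h import *
look('p2')
for n in('side','scene'):
    c=cam(n);_,r,_=tray();print(n,balls(c,r))
E
```

```text
tray [ 460.9 -222. ] [176. 142.] 659
[ 472.5 -222.3  297.2] [ 3.141 -0.     3.002] 46.24151308056455 [ 0.5  0.5 -1. ] 15.55
side [(np.int32(237), array([200.1, 156.4]), array([ 483., -196.,   12.])), (np.int32(37), array([210., 138.]), array([ 412., -216.,   12.]))]
scene [(np.int32(7), array([134., 183.]), array([ 386., -267.,   12.])), (np.int32(6), array([148.5, 184. ]), array([ 396., -232.,   12.])), (np.int32(49), array([156.2, 187.6]), array([ 411., -214.,   12.])), (np.int32(7), array([175., 186.]), array([ 416., -168.,   12.])), (np.int32(175), array([160.8, 220.4]), array([ 507., -213.,   12.]))]
```

servo_tool --motion '[[[0, 0, -0.05, 0, 0, 0, 1], [0, 0, -0.13, 0, 0, 0, 1], [0, 0, -0.2, 0, 0, 0, 1], [0, 0, -0.25, 0, 0, 0, 1], [0, 0, -0.279, 0, 0, 0, 1], [0, 0, -0.279, 0, 0, 0, 1]]]'

```text
clock: 16.45
eef_pos: [471.8, -222.2, 156.2]
eef_rot: [3.14, -0.003, 3.002]
wrist_force: [-0.3, 0.6, 0.3]
finger_gap: 45.6
finger_force: 25.0
```

servo_tool --motion '[[[0.026, -0.003, -0.003, 0.006, 0.043, 0, 1], [0.052, -0.007, -0.008, 0.012, 0.086, 0, 1], [0.077, -0.01, -0.016, 0.018, 0.129, 0, 1], [0.1, -0.014, -0.028, 0.024, 0.172, 0, 1], [0.122, -0.017, -0.044, 0.03, 0.2145, 0, 1], [0.122, -0.017, -0.044, 0.03, 0.2145, 0, 1], [0.122, -0.017, -0.044, 0.03, 0.2145, 0, 1], [0.122, -0.017, -0.044, 0.03, 0.2145, 0, 1], [0.122, -0.017, -0.044, 0.03, 0.2145, 0, 1], [0.122, -0.017, -0.044, 0.03, 0.2145, 0, 1]]]'

```text
clock: 17.45
eef_pos: [533.5, -231.6, 138.3]
eef_rot: [-3.14, -0.676, 3.001]
wrist_force: [0.2, 0.2, -1.0]
finger_gap: 45.6
finger_force: 25.0
```

```bash
python3 - <<'E'
from h import *
c,r,_=tray();r=((461,-222),(174,143),73.);print(balls(c,r),manip.read_state()['finger_gap']);cv2.imwrite('pics/q2.png',cv2.resize(c['frame'][80:220,150:290],None,fx=3,fy=3)[:,:,::-1])
E
```

```text
[(np.int32(513), array([193.1, 145.9]), array([ 463., -237.,   12.])), (np.int32(37), array([210., 138.]), array([ 412., -216.,   12.]))] 45.58118943266023
```

servo_tool --motion '[[[-0.026, 0.003, 0.016, -0.006, -0.043, 0, 1], [-0.053, 0.007, 0.028, -0.012, -0.086, 0, 1], [-0.08, 0.01, 0.036, -0.018, -0.129, 0, 1], [-0.11, 0.014, 0.042, -0.024, -0.172, 0, 1], [-0.14, 0.017, 0.044, -0.03, -0.2145, 0, 1], [-0.17, 0.02, 0.042, -0.036, -0.257, 0, 1], [-0.2, 0.024, 0.036, -0.042, -0.3, 0, 1], [-0.227, 0.027, 0.028, -0.048, -0.343, 0, 1], [-0.254, 0.031, 0.016, -0.054, -0.386, 0, 1], [-0.28, 0.034, 0, -0.06, -0.429, 0, 1]]]'

```text
clock: 18.5
eef_pos: [405.6, -193.5, 155.7]
eef_rot: [-3.126, 0.643, 2.968]
wrist_force: [1.0, 0.0, -0.5]
finger_gap: 45.8
finger_force: 25.0
```

servo_tool --motion '[[[0, 0, 0, 0, 0, 0, 1], [0, 0, 0, 0, 0, 0, 1], [0, 0, 0, 0, 0, 0, 1], [0, 0, 0, 0, 0, 0, 1], [0, 0, 0, 0, 0, 0, 1], [0, 0, 0, 0, 0, 0, 1]]]'

```text
clock: 19.1
eef_pos: [407.8, -192.1, 155.9]
eef_rot: [-3.123, 0.639, 2.981]
wrist_force: [0.2, 0.1, -0.2]
finger_gap: 45.9
finger_force: 25.0
```

```bash
python3 - <<'E'
from h import *
look('m2')
c,r,_=tray();r=((461,-222),(174,143),73.);print(balls(c,r));print(manip.read_state()['joints'])
E
```

```text
tray [ 460.7 -222.8] [177. 144.] 623
[ 407.8 -192.1  156. ] [-3.123  0.639  2.981] 45.6491508359401 [-0.2 -0.9 -1. ] 19.15
[(np.int32(427), array([201. , 145.4]), array([ 449., -219.,   12.]))]
[-0.6976013  -0.15884179  2.27444563  0.60732121  0.5304523  -2.55393379]
```

View pics/m2.png

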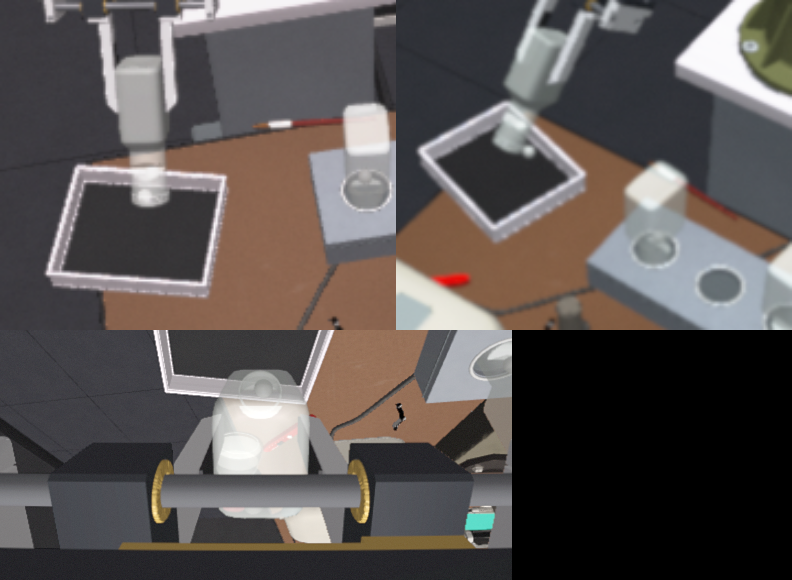

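The scene view shows ball 3 at (148,195), seen near the mouth of bottle 2. There is no second ball in the tray yet, and joint 6 is at its limit. I'll swing back the other way.

```bash
python3 - <<'E'
from h import *
from scipy.spatial.transform import Rotation as R
s=manip.read_state();a=R.from_euler('xyz',s['eef_rot']);
for e in([np.pi,0,3.002],[-3.14,-0.676,3.001]):
    print(((R.from_euler('xyz',e)*a.inv()).as_rotvec()/np.pi).round(4))
print(s['joints'][5],-a.as_matrix()[:,2]*-98+s['eef_pos'])
E
```

```text
[0.0363 0.2003 0.0084]
[0.0688 0.413  0.0053]
-2.553933786786798 [ 465.10286698 -203.21736304   77.39130843]
```

servo_tool --motion '[[[0.025, -0.01, 0.006, 0.007, 0.041, 0.001, 1], [0.05, -0.02, 0.012, 0.014, 0.083, 0.002, 1], [0.075, -0.03, 0.016, 0.021, 0.124, 0.002, 1], [0.1, -0.038, 0.018, 0.028, 0.165, 0.003, 1], [0.125, -0.045, 0.018, 0.035, 0.206, 0.003, 1], [0.15, -0.052, 0.015, 0.041, 0.248, 0.004, 1], [0.175, -0.059, 0.008, 0.048, 0.289, 0.004, 1], [0.2, -0.066, -0.004, 0.055, 0.33, 0.005, 1], [0.226, -0.073, -0.018, 0.062, 0.372, 0.005, 1], [0.251, -0.079, -0.036, 0.069, 0.413, 0.005, 1]]]'

```text
clock: 20.3
eef_pos: [534.1, -231.6, 138.1]
eef_rot: [-3.139, -0.68, 2.999]
wrist_force: [0.5, -0.3, -0.4]
finger_gap: 45.8
finger_force: 25.0
```

servo_tool --motion '[[[0, 0, 0, 0, 0, 0, 1], [0, 0, 0, 0, 0, 0, 1], [0, 0, 0, 0, 0, 0, 1], [0, 0, 0, 0, 0, 0, 1], [0, 0, 0, 0, 0, 0, 1], [0, 0, 0, 0, 0, 0, 1]]]'

```text
clock: 20.9
eef_pos: [533.2, -231.6, 139.6]
eef_rot: [-3.139, -0.673, 2.999]
wrist_force: [-0.0, 1.1, -0.4]
finger_gap: 46.1
finger_force: 25.0
```

```bash
python3 - <<'E'
from h import *
c,r,_=tray();r=((461,-222),(174,143),73.);print(balls(c,r),manip.read_state()['finger_gap'])
look('p22')
E
```

```text
[(np.int32(500), array([193.4, 145.9]), array([ 463., -236.,   12.])), (np.int32(64), array([209. , 139.8]), array([ 419., -214.,   12.]))] 45.998247725200656
tray [ 460.5 -221. ] [175. 144.] 510
[ 533.1 -231.6  138.8] [-3.14  -0.675  2.999] 46.19532766442646 [-0.5  1.2 -1.3] 21.0
```

View pics/p22.png

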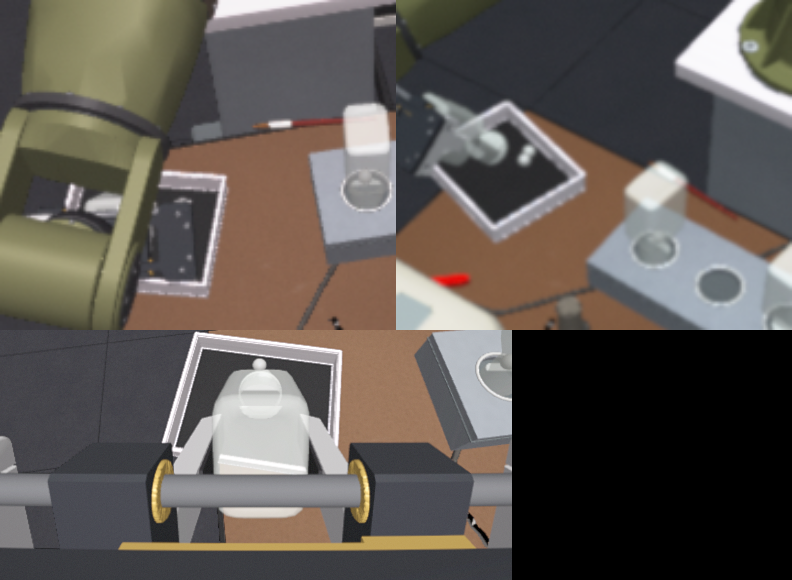

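The side view shows two balls in the tray, at (528,152) and (524,160). Bottle 2 is clear and goes back to well 2.

servo_tool --motion '[[[-0.022, 0.003, 0.016, -0.006, -0.043, 0, 1], [-0.045, 0.007, 0.04, -0.012, -0.086, 0, 1], [-0.07, 0.01, 0.1, -0.018, -0.129, 0, 1], [-0.096, 0.014, 0.17, -0.024, -0.172, 0, 1], [-0.122, 0.017, 0.24, -0.03, -0.2145, 0, 1], [-0.122, 0.017, 0.3, -0.03, -0.2145, 0, 1], [-0.122, 0.017, 0.323, -0.03, -0.2145, 0, 1], [-0.122, 0.017, 0.323, -0.03, -0.2145, 0, 1]]]'

```text
clock: 21.9
eef_pos: [472.7, -223.2, 300.5]
eef_rot: [-3.141, 0.006, 3.001]
wrist_force: [0.8, -1.2, -1.0]
finger_gap: 46.0
finger_force: 25.0
```

```bash
python3 - <<'E'
from h import *
from scipy.spatial.transform import Rotation as R
for n in('side','scene'):
    c=cam(n);_,r,_=tray();print(n,r[0],balls(c,r))
s=manip.read_state();a=R.from_euler('xyz',s['eef_rot']);print(s['eef_pos'],s['eef_rot'],s['finger_gap'],((R.from_euler('xyz',[np.pi,0,3.002])*a.inv()).as_rotvec()/np.pi).round(4))
E
```

```text
side (461.20068359375, -223.30145263671875) [(np.int32(271), array([196.7, 153.4]), array([ 480., -211.,   12.])), (np.int32(66), array([208.9, 139.8]), array([ 420., -214.,   12.]))]
scene (460.46173095703125, -222.1737823486328) [(np.int32(12), array([135.5, 183. ]), array([ 386., -264.,   12.])), (np.int32(94), array([156.2, 189.4]), array([ 416., -215.,   12.])), (np.int32(8), array([175.5, 186. ]), array([ 416., -167.,   12.])), (np.int32(45), array([185.5, 205. ]), array([ 476., -149.,   12.])), (np.int32(87), array([153. , 225.7]), array([ 518., -232.,   12.]))]
[ 472.2838028  -222.86236291  297.37849223] [3.14029376e+00 1.18379540e-03 3.00068754e+00] 46.533795399751014 [-0.0004  0.0004  0.0004]
```

servo_tool --motion '[[[0.01, 0.03, 0, 0, 0, 0, 1], [0.02, 0.1, 0, 0, 0, 0, 1], [0.031, 0.2, 0, 0, 0, 0, 1], [0.031, 0.3, 0, 0, 0, 0, 1], [0.031, 0.4, 0, 0, 0, 0, 1], [0.031, 0.5, 0, 0, 0, 0, 1], [0.031, 0.58, 0, 0, 0, 0, 1], [0.031, 0.64, 0, 0, 0, 0, 1], [0.031, 0.672, 0, 0, 0, 0, 1], [0.031, 0.679, 0, 0, 0, 0, 1]]]'

```text
clock: 23.1
eef_pos: [487.5, 118.1, 298.1]
eef_rot: [-3.141, 0.002, 3.003]
wrist_force: [-0.3, -0.2, -0.8]
finger_gap: 46.1
finger_force: 25.0
```

servo_tool --motion '[[[0, 0, -0.04, 0, 0, 0, 1], [0, 0, -0.12, 0, 0, 0, 1], [0, 0, -0.2, 0, 0, 0, 1], [0, 0, -0.24, 0, 0, 0, 1], [0, 0, -0.26, 0, 0, 0, 1], [0, 0, -0.26, 0, 0, 0, 1]]]'

```text
clock: 23.7
eef_pos: [487.4, 115.9, 168.5]
eef_rot: [-3.141, 0.002, 3.0]
wrist_force: [-0.8, 0.5, -1.0]
finger_gap: 45.8
finger_force: 25.0
```

```bash
python3 - <<'E'
from h import *
for n in('side','scene'):
    c=cam(n);P=cloud(c);z=P[...,2];m=((z>60)&(z<110)&(P[...,0]<560)&(P[...,0]>430)&(P[...,1]>80)&(P[...,1]<150))
    q=P[m];print(n,len(q),q.mean(0).round(1),q.min(0).round(0),q.max(0).round(0)) if len(q) else 0
print(manip.read_state()['finger_gap'],manip.read_state()['eef_pos'])
E
```

```text
side 177 [498.9 122.   89.2] [475.  99.  68.] [507. 136. 108.]
scene 179 [499.2 110.9  91.5] [475.  95.  70.] [506. 132. 108.]
45.93246111477823 [488.19594821 116.2775247  170.50864621]
```

servo_tool --motion '[[[0, 0, -0.04, 0, 0, 0, 1], [0, 0, -0.08, 0, 0, 0, 1], [0, 0, -0.1, 0, 0, 0, 1], [0, 0, -0.105, 0, 0, 0, 1], [0, 0, -0.107, 0, 0, 0, 1], [0, 0, -0.107, 0, 0, 0, 1]]]'

```text
clock: 24.4
eef_pos: [488.1, 116.6, 117.0]
eef_rot: [3.141, 0.006, 3.0]
wrist_force: [0.2, 0.8, -1.4]
finger_gap: 46.1
finger_force: 25.0
```

servo_tool --motion '[[[0, 0, 0, 0, 0, 0, 0.3], [0, 0, 0, 0, 0, 0, 0.3], [0, 0, 0, 0, 0, 0, 0.3], [0, 0, 0.06, 0, 0, 0, 0.3], [0, 0, 0.14, 0, 0, 0, 0.3], [0, 0, 0.22, 0, 0, 0, 0.3], [0, 0, 0.26, 0, 0, 0, 0.3], [0, 0, 0.26, 0, 0, 0, 0.3]]]'

```text
clock: 25.2
eef_pos: [488.6, 116.7, 249.1]
eef_rot: [3.14, 0.01, 3.0]
wrist_force: [-0.7, -0.0, 0.4]
finger_gap: 66.1
finger_force: 0.0
```

```bash
cat >> h.py <<'E'
def tops():
  for n in('side','scene'):
    c=cam(n);P=cloud(c);z=P[...,2]
    for y in(26,116,206):
        m=((z>150)&(z<172)&(P[...,0]<540)&(P[...,0]>440)&(abs(P[...,1]-y)<40));q=P[m]
        if len(q)>20: r=cv2.minAreaRect(q[:,:2].astype(np.float32));print(n,y,np.round(r[0],1),np.round(r[1],0),round(r[2],1),np.percentile(q[:,2],[10,50,90]).round(1),len(q))
E
python3 - <<'E'
from h import *
tops();s=manip.read_state();print(s['eef_pos'],s['joints'],s['finger_gap'])
E
```

```text
side 26 [485.9  27.9] [47. 65.] 82.6 [155.3 163.8 166.9] 464
side 116 [490.2 118.4] [47. 64.] 81.4 [157.  164.3 166.8] 495
side 206 [491.5 208.2] [47. 64.] 79.8 [156.8 164.5 167.1] 521
scene 26 [484.4  25. ] [46. 65.] 80.0 [159.3 165.2 167.7] 528
scene 116 [488.7 115.7] [46. 64.] 81.4 [159.6 165.  167.7] 517
scene 206 [490.6 204.6] [46. 64.] 81.6 [157.3 164.9 167.4] 524
[487.50059201 116.47043208 245.52453285] [ 1.62168673e-01  1.58206944e-01  1.60089225e+00 -1.38907451e-03
  1.37826588e+00 -1.26716689e+00] 65.65316732066856
```

servo_tool --motion '[[[0, 0, 0, 0, 0, -0.045, 0.3], [0, -0.02, 0, 0, 0, -0.09, 0.3], [0, -0.05, 0, 0, 0, -0.135, 0.3], [0, -0.08, 0, 0, 0, -0.18, 0.3], [0, -0.11, 0, 0, 0, -0.225, 0.3], [-0.003, -0.14, 0, 0, 0, -0.27, 0.3], [-0.005, -0.16, 0, 0, 0, -0.315, 0.3], [-0.005, -0.17, 0, 0, 0, -0.36, 0.3], [-0.005, -0.178, 0, 0, 0, -0.405, 0.3], [-0.005, -0.18, 0, 0, 0, -0.45, 0.3]]]'

```text
clock: 26.3
eef_pos: [484.7, 26.1, 244.4]
eef_rot: [-3.139, 0.005, 1.58]
wrist_force: [0.6, -0.2, 0.6]
finger_gap: 65.9
finger_force: 0.0
```

servo_tool --motion '[[[0, 0, 0, 0, 0, -0.045, 0.3], [0, 0, 0, 0, 0, -0.09, 0.3], [0, 0, 0, 0, 0, -0.135, 0.3], [0, 0, 0, 0, 0, -0.18, 0.3], [0, 0, 0, 0, 0, -0.225, 0.3], [0, 0, 0, 0, 0, -0.27, 0.3], [0, 0, 0, 0, 0, -0.315, 0.3], [0, 0, 0, 0, 0, -0.36, 0.3], [0, 0, 0, 0, 0, -0.405, 0.3], [0, 0, 0, 0, 0, -0.45, 0.3]]]'

```text
clock: 27.3
eef_pos: [484.7, 26.5, 244.4]
eef_rot: [-3.141, 0.007, 0.167]
wrist_force: [-0.2, -0.1, 0.6]
finger_gap: 65.8
finger_force: 0.0
```

servo_tool --motion '[[[0, 0, 0, 0, 0, -0.045, 0.3], [0, 0, 0, 0, 0, -0.09, 0.3], [0, 0, 0, 0, 0, -0.1, 0.3], [0, 0, 0, 0, 0, -0.1, 0.3], [0, 0, 0, 0, 0, -0.1, 0.3]]]'

```text
clock: 27.8
eef_pos: [484.9, 26.5, 245.1]
eef_rot: [3.141, 0.006, -0.14]
wrist_force: [0.2, -0.8, -0.5]
finger_gap: 65.5
finger_force: 0.0
```

```bash
python3 -c "
from h import *
s=manip.read_state();print(s['eef_pos'],s['eef_rot'],s['joints'],s['finger_gap'])"
```

```text
[484.86764353  26.50117503 245.09400509] [ 3.14137571  0.0064124  -0.13983545] [-2.11453696e-02  1.29148008e-01  1.63504451e+00  5.53527025e-04
  1.38379314e+00  1.68938107e+00] 65.50496873643799
```

servo_tool --motion '[[[0, 0, -0.08, 0, 0, 0, 0.3], [0, 0, -0.16, 0, 0, 0, 0.3], [0, 0, -0.23, 0, 0, 0, 0.3], [0, 0, -0.262, 0, 0, 0, 0.3], [0, 0, -0.262, 0, 0, 0, 0.3], [0, 0, -0.262, 0, 0, 0, 1], [0, 0, -0.262, 0, 0, 0, 1], [0, 0, -0.262, 0, 0, 0, 1], [0, 0, -0.262, 0, 0, 0, 1]]]'

```text
clock: 28.7
eef_pos: [485.7, 26.5, 116.2]
eef_rot: [-3.141, 0.003, -0.141]
wrist_force: [0.4, 0.1, 5.7]
finger_gap: 45.7
finger_force: 25.0
```

servo_tool --motion '[[[0, 0, 0.04, 0, 0, 0, 1], [0, 0, 0.1, 0, 0, 0, 1], [0, 0, 0.18, 0, 0, 0, 1], [0, 0, 0.25, 0, 0, 0, 1], [0, -0.02, 0.3, 0, 0, 0, 1], [0, -0.06, 0.32, 0, 0, 0, 1], [0, -0.12, 0.32, 0, 0, 0, 1], [0, -0.2, 0.32, 0, 0, 0, 1], [-0.01, -0.28, 0.32, 0, 0, 0, 1], [-0.02, -0.36, 0.32, 0, 0, 0, 1]]]'

```text
clock: 29.7
eef_pos: [474.7, -154.9, 275.3]
eef_rot: [3.142, 0.004, -0.141]
wrist_force: [0.0, 0.1, -1.3]
finger_gap: 45.4
finger_force: 25.0
```

servo_tool --motion '[[[-0.006, -0.06, 0, 0, 0, 0, 1], [-0.006, -0.1, 0, 0, 0, 0, 1], [-0.006, -0.13, 0, 0, 0, 0, 1], [-0.006, -0.138, 0, 0, 0, 0, 1], [-0.006, -0.138, 0, 0, 0, 0, 1]]]'

```text
clock: 30.2
eef_pos: [472.2, -222.4, 275.0]
eef_rot: [-3.141, 0.005, -0.141]
wrist_force: [-0.6, 0.1, -0.8]
finger_gap: 45.8
finger_force: 25.0
```

```bash
python3 - <<'E'
from h import *
for n in('side','scene'):
    c=cam(n);_,r,_=tray();print(n,r,balls(c,r))
s=manip.read_state();print(s['eef_pos'],s['eef_rot'],s['finger_gap'],s['joints'].round(2))
E
```

```text
side ((476.6133728027344, -233.20974731445312), (175.83143615722656, 144.32083129882812), 75.63066864013672) [(np.int32(264), array([192.2, 155.6]), array([ 493., -216.,   12.])), (np.int32(68), array([204.2, 141. ]), array([ 431., -222.,   12.]))]
scene ((477.0107116699219, -233.1576690673828), (176.98638916015625, 142.4637451171875), 74.7452163696289) [(np.int32(14), array([133.5, 190. ]), array([ 406., -270.,   12.])), (np.int32(68), array([153.2, 195.3]), array([ 432., -224.,   12.])), (np.int32(47), array([182.5, 208.8]), array([ 486., -158.,   12.])), (np.int32(90), array([152. , 232.4]), array([ 535., -236.,   12.]))]
[ 472.33545272 -221.70981181  275.26169444] [ 3.14158133  0.00452626 -0.14015073] 45.519291025659605 [-0.51  0.19  1.49 -0.    1.46  1.2 ]
```

The tray has been knocked to about (477,-233), so I'll follow it.

servo_tool --motion '[[[0.022, -0.02, -0.04, 0, 0, 0, 1], [0.022, -0.02, -0.11, 0, 0, 0, 1], [0.022, -0.02, -0.18, 0, 0, 0, 1], [0.022, -0.02, -0.22, 0, 0, 0, 1], [0.022, -0.02, -0.234, 0, 0, 0, 1], [0.022, -0.02, -0.234, 0, 0, 0, 1]]]'

```text
clock: 31.0
eef_pos: [483.2, -232.1, 158.0]
eef_rot: [-3.141, 0.005, -0.141]
wrist_force: [-0.3, -0.4, -1.1]
finger_gap: 45.8
finger_force: 25.0
```

servo_tool --motion '[[[0.026, -0.003, -0.003, 0.006, 0.043, 0, 1], [0.052, -0.007, -0.008, 0.012, 0.086, 0, 1], [0.077, -0.01, -0.016, 0.018, 0.129, 0, 1], [0.1, -0.014, -0.028, 0.024, 0.172, 0, 1], [0.122, -0.017, -0.044, 0.03, 0.2145, 0, 1], [0.122, -0.017, -0.044, 0.03, 0.2145, 0, 1], [0.122, -0.017, -0.044, 0.03, 0.2145, 0, 1], [0.122, -0.017, -0.044, 0.03, 0.2145, 0, 1], [0.122, -0.017, -0.044, 0.03, 0.2145, 0, 1], [0.122, -0.017, -0.044, 0.03, 0.2145, 0, 1]]]'

```text
clock: 32.0
eef_pos: [544.2, -241.3, 138.7]
eef_rot: [3.138, 0.681, -0.143]
wrist_force: [0.3, -0.4, -0.1]
finger_gap: 45.8
finger_force: 25.0
```

```bash
python3 - <<'E'
from h import *
c,r,_=tray();r=((477,-233),(176,143),75.);print(balls(c,r))
s=manip.read_state();print(s['eef_pos'],s['eef_rot'],s['finger_gap'],s['joints'].round(2))
E
```

```text
[(np.int32(539), array([187.4, 147.1]), array([ 476., -247.,   12.])), (np.int32(59), array([203.7, 141.2]), array([ 432., -223.,   12.]))]
[ 544.18310967 -241.18757115  138.1583239 ] [ 3.13869847  0.68184505 -0.14280307] 46.13825833500423 [-0.4   0.9   0.89 -0.18  2.01  1.29]
```

servo_tool --motion '[[[-0.026, 0.003, 0.016, -0.006, -0.043, 0, 1], [-0.053, 0.007, 0.028, -0.012, -0.086, 0, 1], [-0.08, 0.01, 0.036, -0.018, -0.129, 0, 1], [-0.11, 0.014, 0.042, -0.024, -0.172, 0, 1], [-0.14, 0.017, 0.044, -0.03, -0.2145, 0, 1], [-0.17, 0.02, 0.042, -0.036, -0.257, 0, 1], [-0.2, 0.024, 0.036, -0.042, -0.3, 0, 1], [-0.227, 0.027, 0.028, -0.048, -0.343, 0, 1], [-0.254, 0.031, 0.016, -0.054, -0.386, 0, 1], [-0.28, 0.034, 0, -0.06, -0.429, 0, 1]]]'

```text
clock: 33.05
eef_pos: [410.7, -222.1, 140.3]
eef_rot: [-3.131, -0.615, -0.138]
wrist_force: [0.5, 0.2, -0.8]
finger_gap: 45.9
finger_force: 25.0
```

servo_tool --motion '[[[0, 0, 0, 0, 0, 0, 1], [0, 0, 0, 0, 0, 0, 1], [0, 0, 0, 0, 0, 0, 1], [0, 0, 0, 0, 0, 0, 1], [0, 0, 0, 0, 0, 0, 1], [0, 0, 0, 0, 0, 0, 1]]]'

```text
clock: 33.65
eef_pos: [412.4, -222.0, 139.6]
eef_rot: [-3.127, -0.609, -0.138]
wrist_force: [0.6, -0.7, -1.0]
finger_gap: 46.0
finger_force: 25.0
```

```bash
python3 - <<'E'
from h import *
from scipy.spatial.transform import Rotation as R
for n in('side','scene'):
    c=cam(n);_,r,_=tray();r=((477,-233),(176,143),75.);print(n,balls(c,r))
s=manip.read_state();a=R.from_euler('xyz',s['eef_rot']);print(s['eef_pos'],s['eef_rot'],s['finger_gap'],s['joints'].round(2))
for e in([np.pi,0,-.1405],[-3.14,0.68,-.1405]):
    print(((R.from_euler('xyz',e)*a.inv()).as_rotvec()/np.pi).round(4))
print('mouth',s['eef_pos']+99*a.as_matrix()[:,2])
E
```

```text
side [(np.int32(472), array([193.9, 147.3]), array([ 466., -232.,   12.])), (np.int32(35), array([183.8, 156.6]), array([ 509., -233.,   12.]))]
scene [(np.int32(200), array([147.8, 195. ]), array([ 429., -237.,   12.])), (np.int32(43), array([182.8, 204.5]), array([ 474., -156.,   12.])), (np.int32(43), array([151.7, 223.1]), array([ 510., -235.,   12.])), (np.int32(6), array([180. , 225.5]), array([ 530., -170.,   12.])), (np.int32(95), array([151.3, 232.4]), array([ 535., -238.,   12.]))]
[ 412.22761337 -222.08396238  139.58191059] [-3.12684967 -0.60956431 -0.13828605] 45.70153492285215 [-0.78 -0.05  2.21  0.69  0.59  0.42]
[ 0.0225  0.1928 -0.0021]
[ 5.260e-02  4.071e-01 -4.000e-04]
mouth [ 468.56014865 -228.45043555   58.42087629]
```

A new ball reads at (510,-234) in both views, so bottle 1 is clear. I'll raise it upright and return it to well 1.

servo_tool --motion '[[[0.024, -0.003, 0.016, 0.0045, 0.0386, 0, 1], [0.048, -0.006, 0.05, 0.009, 0.077, -0.001, 1], [0.072, -0.008, 0.1, 0.0135, 0.1157, -0.001, 1], [0.094, -0.01, 0.17, 0.018, 0.154, -0.002, 1], [0.115, -0.013, 0.24, 0.0225, 0.1928, -0.002, 1], [0.115, -0.013, 0.3, 0.0225, 0.1928, -0.002, 1], [0.115, -0.013, 0.317, 0.0225, 0.1928, -0.002, 1], [0.115, -0.013, 0.317, 0.0225, 0.1928, -0.002, 1]]]'

```text
clock: 34.65
eef_pos: [469.7, -228.7, 298.3]
eef_rot: [3.141, -0.002, -0.14]
wrist_force: [-0.4, 0.1, -2.0]
finger_gap: 45.7
finger_force: 25.0
```

```bash
python3 - <<'E'
from h import *
from scipy.spatial.transform import Rotation as R
for n in('side','scene'):
    c=cam(n);_,r,_=tray();print(n,r[0],balls(c,r))
s=manip.read_state();a=R.from_euler('xyz',s['eef_rot']);print(s['eef_pos'],s['eef_rot'],s['finger_gap'],((R.from_euler('xyz',[np.pi,0,-.1405])*a.inv()).as_rotvec()/np.pi).round(4))
E
```

```text
side (476.6572570800781, -233.43313598632812) [(np.int32(303), array([191.6, 155. ]), array([ 492., -219.,   12.])), (np.int32(69), array([204.1, 140.9]), array([ 430., -223.,   12.])), (np.int32(36), array([183.8, 156.7]), array([ 509., -233.,   12.]))]
scene (476.71282958984375, -233.0858917236328) [(np.int32(19), array([136., 190.]), array([ 408., -264.,   12.])), (np.int32(68), array([153.2, 195.3]), array([ 432., -224.,   12.])), (np.int32(10), array([161.5, 191. ]), array([ 424., -202.,   12.])), (np.int32(53), array([182.5, 207.3]), array([ 482., -157.,   12.])), (np.int32(42), array([151.8, 223.1]), array([ 510., -235.,   12.])), (np.int32(96), array([151.3, 232.4]), array([ 535., -238.,   12.]))]
[ 468.99566971 -228.48987487  296.77925374] [-3.14070414e+00  1.51467372e-03 -1.40678228e-01] 45.82095622630639 [-0.0003 -0.0004  0.0001]
```

servo_tool --motion '[[[0.01, 0.03, 0, 0, 0, 0, 1], [0.02, 0.1, 0, 0, 0, 0, 1], [0.031, 0.2, 0, 0, 0, 0, 1], [0.031, 0.3, 0, 0, 0, 0, 1], [0.031, 0.4, 0, 0, 0, 0, 1], [0.031, 0.46, 0, 0, 0, 0, 1], [0.031, 0.5, 0, 0, 0, 0, 1], [0.031, 0.51, 0, 0, 0, 0, 1], [0.031, 0.51, 0, 0, 0, 0, 1]]]'

```text
clock: 35.75
eef_pos: [485.0, 27.0, 297.8]
eef_rot: [-3.141, 0.0, -0.139]
wrist_force: [0.2, -0.4, -1.8]
finger_gap: 45.9
finger_force: 25.0
```

servo_tool --motion '[[[0, 0, -0.04, 0, 0, 0, 1], [0, 0, -0.12, 0, 0, 0, 1], [0, 0, -0.2, 0, 0, 0, 1], [0, 0, -0.24, 0, 0, 0, 1], [0, 0, -0.26, 0, 0, 0, 1], [0, 0, -0.26, 0, 0, 0, 1]]]'

```text
clock: 36.35
eef_pos: [484.9, 25.7, 167.4]
eef_rot: [3.142, 0.001, -0.141]
wrist_force: [0.2, 0.4, -1.2]
finger_gap: 46.0
finger_force: 25.0
```

```bash
python3 - <<'E'
from h import *
for n in('side','scene'):
    c=cam(n);P=cloud(c);z=P[...,2];m=((z>65)&(z<110)&(P[...,0]<560)&(P[...,0]>430)&(P[...,1]>-10)&(P[...,1]<60))
    q=P[m];print(n,len(q),q.mean(0).round(1),q.min(0).round(0),q.max(0).round(0)) if len(q) else 0
print(manip.read_state()['finger_gap'],manip.read_state()['eef_pos'])
E
```

```text
side 163 [495.2  34.2  87.4] [477.  10.  67.] [505.  47. 110.]
scene 165 [496.5  22.4  87.4] [478.   6.  69.] [505.  43. 110.]
45.74267245759754 [485.72868233  26.02103927 169.20457455]
```

Centre is about (485,26), which is right. Inserting.

servo_tool --motion '[[[0, 0, -0.04, 0, 0, 0, 1], [0, 0, -0.08, 0, 0, 0, 1], [0, 0, -0.1, 0, 0, 0, 1], [0, 0, -0.104, 0, 0, 0, 1], [0, 0, -0.106, 0, 0, 0, 1], [0, 0, -0.106, 0, 0, 0, 1]]]'

```text
clock: 37.05
eef_pos: [485.7, 26.3, 116.2]
eef_rot: [-3.141, -0.002, -0.14]
wrist_force: [-0.9, -1.1, 2.3]
finger_gap: 46.0
finger_force: 25.0
```

servo_tool --motion '[[[0, 0, 0, 0, 0, 0, 0.3], [0, 0, 0, 0, 0, 0, 0.3], [0, 0, 0, 0, 0, 0, 0.3], [0, 0, 0.06, 0, 0, 0, 0.3], [0, 0, 0.14, 0, 0, 0, 0.3], [0, 0, 0.22, 0, 0, 0, 0.3], [0, 0, 0.26, 0, 0, 0, 0.3], [0, 0, 0.26, 0, 0, 0, 1]]]'

```text
clock: 37.85
eef_pos: [486.1, 26.4, 247.9]
eef_rot: [-3.141, -0.005, -0.14]
wrist_force: [0.9, 0.8, -0.4]
finger_gap: 61.0
finger_force: 0.0
```

```bash
python3 - <<'E'
from h import *
tops()
for n in('side','scene'):
    c=cam(n);_,r,_=tray();print(n,r[0],balls(c,r)[:4])
P=cloud(c);m=((P[...,2]>85)&(P[...,2]<125)&(P[...,1]>265)&(P[...,1]<330)&(P[...,0]<550)&(P[...,0]>400)&(c['frame'].max(2)<70))
print(P[m].mean(0),m.sum());print(manip.read_state()['eef_pos'])
A=np.hstack([cv2.resize(c['frame'][100:250,90:270],None,fx=2.2,fy=2.2),cv2.resize(cam('side')['frame'][100:250,150:330],None,fx=2.2,fy=2.2)]);cv2.imwrite('pics/fin.png',A[:,:,::-1])
E
```

```text
side 26 [486.1  28.6] [46. 65.] 81.8 [156.2 164.3 166.9] 457
side 116 [489.7 118.7] [47. 65.] 80.4 [156.8 164.2 166.8] 491
side 206 [491.6 207.7] [47. 63.] 81.6 [156.7 164.5 167.2] 525
scene 26 [486.5  25.3] [46. 64.] 83.0 [160.  165.  167.3] 527
scene 116 [489.4 115.7] [47. 65.] 81.0 [158.4 165.1 167.4] 520
scene 206 [489.7 205.2] [46. 66.] 81.1 [157.3 165.  167.7] 526
side (477.2230224609375, -231.43130493164062) [(np.int32(279), array([194. , 157.9]), array([ 497., -206.,   12.])), (np.int32(63), array([203.6, 140.7]), array([ 431., -224.,   12.])), (np.int32(35), array([183.8, 156.6]), array([ 509., -233.,   12.]))]
scene (477.40618896484375, -232.66213989257812) [(np.int32(10), array([131.5, 190. ]), array([ 405., -275.,   12.])), (np.int32(68), array([153.2, 195.3]), array([ 432., -224.,   12.])), (np.int32(42), array([182.7, 204.7]), array([ 474., -156.,   12.])), (np.int32(43), array([151.7, 223.1]), array([ 510., -235.,   12.]))]
[466.70718353 293.15097199 114.46121054] 44
[484.81569723  26.40229639 243.90233664]
```

View pics/fin.png

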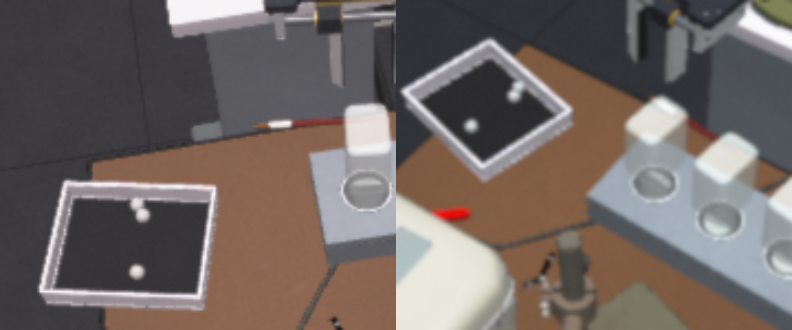

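servo_tool --motion '[[[-0.03, 0.06, 0, 0, 0, 0, 1], [-0.06, 0.16, 0, 0, 0, 0, 1], [-0.09, 0.26, 0, 0, 0, 0, 1], [-0.11, 0.36, 0, 0, 0, 0, 1], [-0.11, 0.46, 0, 0, 0, 0, 1], [-0.11, 0.52, 0, 0, 0, 0, 1], [-0.11, 0.54, 0, 0, 0, 0, 1], [-0.11, 0.54, 0, 0, 0, 0, 1], [-0.11, 0.54, 0, 0, 0, 0, 1], [-0.11, 0.54, 0, 0, 0, 0, 1]]]'

```text
clock: 39.2
eef_pos: [430.5, 295.2, 245.2]
eef_rot: [-3.142, -0.0, -0.142]
wrist_force: [1.0, -0.0, 0.5]
finger_gap: 0.7
finger_force: 0.0
```

Both views show three balls in the tray (scene crop at (137,204), (142,214) and (137,271)), and the bottles are seated. Now to switch on.

servo_tool --motion '[[[0, 0, -0.1, 0, 0, 0, 1], [0, 0, -0.2, 0, 0, 0, 1], [0, 0, -0.28, 0, 0, 0, 1], [0, 0, -0.292, 0, 0, 0, 1], [0, 0, -0.292, 0, 0, 0, 1], [0.05, 0, -0.292, 0, 0, 0, 1], [0.09, 0, -0.292, 0, 0, 0, 1], [0.11, 0, -0.292, 0, 0, 0, 1], [0.12, 0, -0.292, 0, 0, 0, 1], [0.122, 0, -0.292, 0, 0, 0, 1]]]'

```text
clock: 40.2
eef_pos: [491.5, 296.4, 100.0]
eef_rot: [-3.141, -0.001, -0.141]
wrist_force: [-0.1, 0.8, -0.5]
finger_gap: 0.3
finger_force: 0.0
```

servo_tool --motion '[[[-0.03, 0, 0, 0, 0, 0, 1], [-0.06, 0, 0.06, 0, 0, 0, 1], [-0.1, 0, 0.15, 0, 0, 0, 1], [-0.14, 0, 0.25, 0, 0, 0, 1], [-0.18, 0, 0.3, 0, 0, 0, 1], [-0.2, 0, 0.3, 0, 0, 0, 1], [-0.2, 0, 0.3, 0, 0, 0, 1]]]'

```text
clock: 40.9
eef_pos: [390.0, 296.5, 249.6]
eef_rot: [-3.141, -0.001, -0.139]
wrist_force: [-0.2, -0.1, -0.1]
finger_gap: 0.3
finger_force: 0.0
```

```bash
python3 - <<'E'
from h import *
tops()
for n in('side','scene'):
    c=cam(n);P=cloud(c);m=((P[...,2]>85)&(P[...,2]<125)&(P[...,1]>265)&(P[...,1]<330)&(P[...,0]<550)&(P[...,0]>440)&(c['frame'].max(2)<70))
    print(P[m].mean(0),m.sum())
print(manip.read_state())
E
```

```text
side 26 [485.7  29.2] [45. 66.] 80.9 [156.3 164.2 166.6] 458
side 116 [488.9 118.9] [47. 65.] 80.5 [156.4 164.3 166.9] 489
side 206 [491.6 207.7] [47. 65.] 82.7 [157.1 164.5 167.3] 526
scene 26 [484.9  25.4] [46. 64.] 81.6 [159.  164.9 167.8] 536
scene 116 [489.4 115.6] [47. 64.] 78.1 [159.1 164.9 167.3] 524
scene 206 [491.3 204.7] [46. 64.] 81.4 [158.3 165.  167.5] 523
[524.1616923  299.14115304 113.34310583] 46
[522.37801165 291.04250768 113.75210096] 44
{'clock': 41.1, 'joints': array([5.73238712e-01, 1.36341658e-01, 1.62039211e+00, 3.95939743e-06,
       1.38681509e+00, 2.28448469e+00]), 'qd': array([-0.00203714,  0.00422142, -0.00496881,  0.00180219,  0.00068524,
        0.00309174]), 'effort': array([ 2.91351462e-01, -4.51785207e+01, -3.61295736e+01, -3.03091120e-02,
       -6.20176387e-02, -1.01660797e-03]), 'eef_pos': array([391.27873878, 296.15392758, 247.9054766 ]), 'eef_rot': array([ 3.14031501e+00,  1.48134542e-03, -1.40451325e-01]), 'wrist_force': array([-0.28946311,  0.40436207,  0.28885104]), 'moment': array([ 0.07598783,  0.12565157, -0.00403074]), 'finger_force': 0.0, 'finger_gap': 0.4120997830590642}
```

The knob is back at x ≈ 523, so the drier is on. The bottles are seated and the balls are in the tray.

```bash
python3 -c "
from cell import manip
print(manip.sign_off())"
```

```text
the job is handed in; nothing more can be done
None
```

The job is handed in: all three bottles were jammed and now stand seated in their wells, all three balls lie in the tray, and the drier, kept off throughout the work, is on again; joint 6 read -2.554 rad at one point, just past its -2.55 limit, which may count against the run.

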